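# Test a battery with the sprung probe

### The job

Stand the battery in the tester's small well, fully down and button end up, and let go of it. Then take the test probe out of its leaning stand and hold it upright with its brass tip centred on the battery's button, pressing lightly and steadily so that the sprung tip is pushed about half way in, never all the way. Finish like that, still holding the probe on the battery; leave the other things on the worktop where they are.

Things in the scene. Friction and masses are not known exactly. Their poses are not given: they have to be found in the camera images.
- battery: the battery, a round cell 15 mm across and 50 mm long, standing on end on the worktop with its button end already up; loose, about 23 g. Origin at the centre of its flat lower end, z along it toward the button end
- button (a point): top of the battery's raised button, the spot to be touched: on the battery's axis, 50 mm from its origin; the button is about 6 mm across
- tester: battery tester, fixed: grey block 64 (its x) x 130 (y) x 28 mm high, origin under its centre. Two round wells open upward at x = 0, 18 mm deep, floor 10 mm up, 4 mm chamfer at the mouth: small one 17.5 mm across at y = -42 mm (end away from the dark window), large one 27 mm across at y = -6 mm, for fatter cells, not used. Dark window at y = +38 mm
- well (a point): centre of the floor of the tester's small well, 10 mm above the worktop and 18 mm below the tester's top; axes as the tester's. A seated battery's origin is here and its button 60 mm above the worktop. (A wall cabinet hangs over the worktop beyond x = 0.58 m, from z = 0.49 m up)
- stand: the probe's stand, fixed, black, base 85 (its x) x 64 (y) x 10 mm, origin under its centre. It holds the probe leaning 0.35 rad (20 degrees) from vertical, handle end toward the stand's -x, in a sleeve with a 17.5 mm hole, 28 mm long, open at both ends; the sleeve's upper face is centred at x = -12 mm, 72 mm up. Pull the probe out along its own axis, at least 50 mm
- probe: the cordless test probe, 127 mm long, about 90 g, loose in its stand; z along it from tip to handle end (upright = z up). Origin at the end of the brass tip when fully out. From there: nose 18 to 48 mm, 16 mm across; collar to 54 mm, 28 mm across, rests on the sleeve; square handle 24 x 24 mm, faces along its x and y, to 124 mm; small end button to 127 mm
- grip (a point): point inside the probe's handle on its axis, 90 mm from the tip's end, a good place to grip by two facing sides; axes as the probe's. In the stand the y faces look sideways, across the lean; the handle end is then 147 mm above the worktop
- plunger (a joint): how far the probe's sprung tip is pushed in: 0 = fully out, 0.014 m = fully in (bottomed). The spring takes 0.6 N to start and 300 N/m: about 2.7 N at 7 mm, 4.8 N fully in. With 0.007 in, the tip's end is 7 mm nearer the handle
- probe_tip (a point): centre of the end face of the sprung brass tip, 10 mm across; moves with the tip
- tea_light: bystander: small round candle in a low metal cup, 38 mm across, 15 mm high. Leave it where it is. Origin under its centre
- marker: bystander: pen lying on its side, 135 mm long, 17 mm thick; origin under its middle. Leave it where it is
- salt_shaker: bystander: salt shaker, 44 mm across, 90 mm high. Leave it where it is. Origin under its centre
- spice_jar: bystander: glass spice jar with a screw cap, 46 mm across, 106 mm high. Leave it where it is. Origin under its centre
- mug: bystander: mug with a handle, 78 x 113 mm, 100 mm high. Leave it where it is. Origin under its centre
- tuna_tin: bystander: low round food tin, 87 mm across, 40 mm high. Leave it where it is. Origin under its centre

How it is judged:
By the outcome, as a careful person would: the job done as asked, in the order asked, and still so for the second after the job is handed in, while the arm keeps its last pose, push and grip.
It also fails if it takes over 64 s, if anything falls off the work surface, if the arm or the gripper's body presses on something with over 40 N, if the wrist force passes 120 N, or if a joint passes its speed limit or range.

### The arm

A 7-joint arm with a two-finger parallel gripper is mounted at the origin on a cart in front of the work surface, level with it; the furniture and walls round the work are solid. World frame = base frame: x ahead of the robot, y to its left, z up, the work surface at z = 0. Lengths are in m, angles in rad, forces in N, time in s.
With the tool pointing down it reaches from about 0.425 to 0.925 m from the base axis. Payload 6.8 kg.
Tool frame: the origin (TCP) lies midway between the tips of the shut fingers; the grasp point (between the pads) lies 19 mm behind it; z points along the fingers, y is the direction in which the jaws open and shut (so a half turn about z gives the same grasp; the last joint's range is limited). The gripper opens to 85 mm and grips with 20 to 120 N. Pads are 22 mm wide; open, the fingers measure 114 mm over their backs; the gripper's body (76 mm by 85 mm) begins 54 mm behind the grasp point. The pads swing forward as they close: fully open they stand 13 mm farther back than shut.
Start: joints at [1.18, 0.477, 0.022, 1.555, -0.011, 1.109, -0.083], TCP at [0.188, -0.648, 0.209] pointing down, gripper open.
Joint ranges: [-2.96, 2.96], [-0.34, 2.1], [-1.41, 1.46], [0.24, 2.44], [-1.37, 4.51], [0.17, 1.92], [-2.96, 2.96]. Speed limits (rad/s): [2.39, 2.39, 3.14, 3.14, 3.14, 3.14, 3.14].

### API

Orientations are given as a rotation vector (axis times angle).
In Python, from bench import r gives the robot as it stands. The module is installed in compiled form; this text tells all that it offers.
- The arm moves only by the tool apply_moves, never from a script. Its argument "plan" is a list that holds one entry, the list of rows, each a list of 7 numbers: the turn, a rotation vector about the tool's x, y, z scaled (see below), then the shift along the tool's x, y, z scaled (see below), then the closure, from -1 (fully open) to 1 (shut). In form: [[[wx, wy, wz, tx, ty, tz, grip], ...]]. A call has 1 to 12 rows; each row is the pose to reach, as a shift and turn from the pose commanded when the call began, along the tool's axes at that moment, turning the shorter way round; what a row does not reach only later rows make up. The controller multiplies each number of a shift by 0.4 m and each number of a turn by 180 degrees. A row lasts 1/12 s, in which the tool goes at most 41.7 mm and 7.16 degrees, less where a joint would pass 70% of its speed; a pose out of reach is approached as far as the arm can. A call with a number of a shift or a turn outside -1 to 1 is refused whole. A call with a gripper value outside its range is refused whole. The fingers move at their own pace and stop on an object; "force" is the grip in N (left out, the last holds). Time passes only in rows, so rows that repeat a pose let the fingers close. It gives the time, the measured TCP pose, the force and the opening at its end, in the units of the state.
- r.get_obs(): the state, without advancing time (a new reading comes with each control period).
- r.grab_frame(name): name is "scene" or "top" or "wrist"; returns a dict with "pixels" (420x560x3 uint8, blue, green, red), "fx", "fy", "cx", "cy" (pixels), "pose" (4x4, takes a point from camera to world coordinates). Camera axes: x right, y up, looking along -z (the intrinsics and any distortion apply to the point x, -y, -z); pixel columns grow to the right and rows downward; lengths in m; the calibration is good to about 2 mm. A picture is of the moment at which its call begins. There is no depth.
- r.hand_in(): hands the job in, once; it reports no verdict.
The state is a dict: "clock": time; "joints": joint angles; "qvel": joint speeds; "tau": joint torques, N m; "tcp_pos": TCP position; "orientation": TCP orientation; "contact_force": force on the tool from outside, world axes, zero at the start; "moment": the same for the moment, N m; "grip_width": finger opening in m.
Only numpy, scipy, OpenCV 4.12 (cv2) and the standard library are available. Lean on these libraries where they do the work, as an engineer would, in place of code of your own. Each camera call takes 0.05 s, during which the arm holds its last target. There are 200 camera calls.

## Working session

There is one attempt and no reset: what is moved stays moved. The work goes in short steps, Python scripts to look and compute and a tool call to move; the robot and the scene stay as the last step left them, time stands still between calls to the robot, and variables do not carry over. Pictures are saved under pics/ and viewed, on a budget of 10 in all, crops included, one or two more only if the job needs it, and the job is handed in when it is done.

Besides the shell and the picture viewer there is one more tool, called after "Request:" as a command line: name --argument value ..., lists and objects as JSON in quotes. apply_moves: Moves the arm, as the interface text tells. Its arguments: {"type":"object","properties":{"plan":{"type":"array","items":{"type":"array","items":{"type":"array","items":{"type":"number","minimum":-1,"maximum":1}}}},"force":{"type":"number"}},"required":["plan"]}

```bash
mkdir -p pics; cat > h.py <<'E'
import numpy as np, cv2
from scipy.spatial.transform import Rotation as R
from bench import r
def ray(f,u,v):
    d=np.array([(u-f["cx"])/f["fx"],-(v-f["cy"])/f["fy"],-1.]); P=np.array(f["pose"])
    return P[:3,3],P[:3,:3]@d
def plane(f,u,v,z):
    o,d=ray(f,u,v); return o+d*(z-o[2])/d[2]
def proj(f,p):
    P=np.array(f["pose"]); c=P[:3,:3].T@(np.array(p)-P[:3,3]); return np.array([f["cx"]+f["fx"]*c[0]/-c[2], f["cy"]+f["fy"]*c[1]/c[2]])
def tri(rs):
    A=np.zeros((3,3));b=np.zeros(3)
    for o,d in rs:
        d=d/np.linalg.norm(d);M=np.eye(3)-np.outer(d,d);A+=M;b+=M@o
    return np.linalg.solve(A,b)
def grab(n,save):
    f=r.grab_frame(n); cv2.imwrite(f"pics/{save}.png",f["pixels"]); np.save(f"pics/{save}.npy",f,allow_pickle=True); return f
def load(s): return np.load(f"pics/{s}.npy",allow_pickle=True).item()
E
python3 - <<'E'
from h import *
for n in ["scene","top","wrist"]:
    f=grab(n,n+"0"); print(n,f["fx"],f["fy"],f["cx"],f["cy"],[k for k in f]); print(np.round(f["pose"],3))
o=r.get_obs()
for k in o: print(k,np.round(o[k],4))
E
```

```text
scene 402.19433335745447 402.19433335745447 276.1828141152732 214.1009833968418 ['pixels', 'fx', 'fy', 'cx', 'cy', 'pose']
[[-0.853  0.404 -0.331  0.145]
 [-0.522 -0.666  0.532  0.436]
 [-0.005  0.627  0.779  0.901]
 [ 0.     0.     0.     1.   ]]
top 413.0732695074993 413.0732695074993 272.0669357433624 211.49058105568662 ['pixels', 'fx', 'fy', 'cx', 'cy', 'pose']
[[ 0.005  0.983 -0.185  0.312]
 [-1.     0.005 -0.003 -0.116]
 [-0.002  0.185  0.983  1.158]
 [ 0.     0.     0.     1.   ]]
wrist 318.744511602942 318.744511602942 281.4813619105891 206.13139218231206 ['pixels', 'fx', 'fy', 'cx', 'cy', 'pose']
[[ 0.279  0.925  0.256  0.252]
 [-0.96   0.269  0.073 -0.63 ]
 [-0.001 -0.267  0.964  0.374]
 [ 0.     0.     0.     1.   ]]
clock 0.15
joints [ 1.1799  0.4776  0.0224  1.5562 -0.0115  1.1093 -0.0831]
qvel [ 0.0003 -0.0021 -0.0005 -0.0039  0.0004  0.0008 -0.0008]
tau [ 2.90000e-03 -5.96924e+01  1.61020e+00 -2.81494e+01  1.26000e-02
  6.50000e-03  0.00000e+00]
tcp_pos [ 0.1882 -0.6477  0.2085]
orientation [-3.1089e+00 -4.4260e-01  5.0000e-04]
contact_force [-0.7632 -0.0698 -0.6458]
moment [-0.0111 -0.0203  0.0124]
grip_width 0.0855
```

View pics/top0.png

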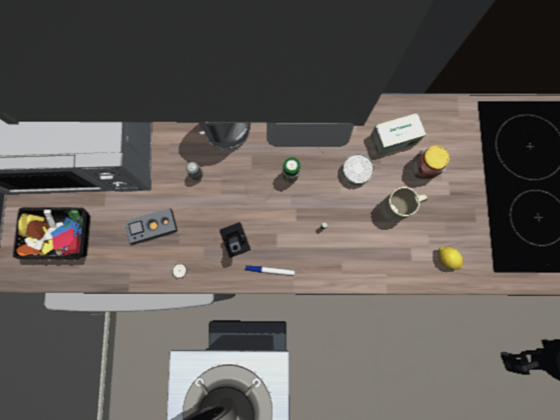

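View pics/scene0.png

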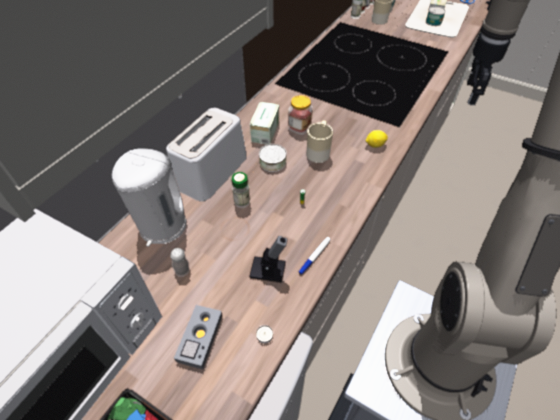

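The top view shows the battery at about (323,226), the stand and probe at (235,240) and the tester at (151,226). In the scene view they are at (303,198), (270,262) and (200,335). Next I'll enlarge these areas to measure them.

```bash
python3 - <<'E'
from h import *
t=load("top0");s=load("scene0")
for n,u,v,z in [("bat",323,226,.05),("stand",235,240,.01),("tester",151,226,.028),("marker",270,270,.01),("tea",180,270,.01),("edge",300,292,0)]:
    print(n,plane(t,u,v,z).round(3))
for n,u,v,z in [("bat",303,192,.05),("tester",200,335,.028)]: print(n,plane(s,u,v,z).round(3))
def c(f,u,v,w,h,W,H):
    return cv2.resize(f["pixels"][v:v+h,u:u+w],(W,H),interpolation=cv2.INTER_CUBIC)
a=np.hstack([c(t,115,195,70,56,400,320),c(t,210,215,50,40,400,320)])
b=np.hstack([c(s,165,300,70,49,400,280),c(s,245,230,50,35,400,280)])
cv2.imwrite("pics/crop0.png",np.vstack([a,b]))
E
```

```text
bat [ 0.481 -0.251  0.05 ]
stand [ 0.447 -0.009  0.01 ]
tester [0.483 0.222 0.028]
marker [ 0.364 -0.108  0.01 ]
tea [0.363 0.14  0.01 ]
edge [ 0.305 -0.19   0.   ]
bat [ 0.483 -0.253  0.05 ]
tester [0.479 0.226 0.028]
```

View pics/crop0.png

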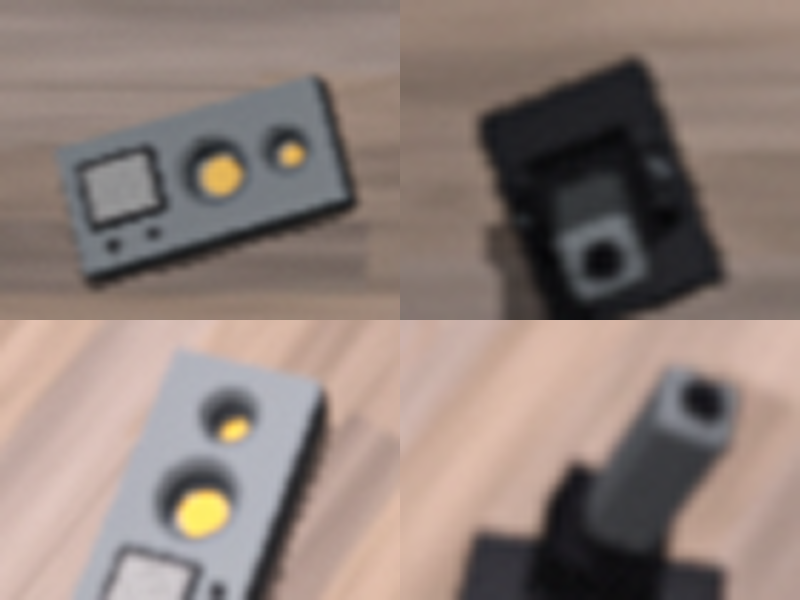

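Request:
apply_moves --plan '[[[0,0,0,0.85,-0.74,0,-1],[0,0,0,0.85,-0.74,0,-1],[0,0,0,0.85,-0.74,0,-1],[0,0,0,0.85,-0.74,0,-1],[0,0,0,0.85,-0.74,0,-1],[0,0,0,0.85,-0.74,0,-1],[0,0,0,0.85,-0.74,0,-1],[0,0,0,0.85,-0.74,0,-1],[0,0,0,0.85,-0.74,0,-1],[0,0,0,0.85,-0.74,0,-1],[0,0,0,0.85,-0.74,0,-1],[0,0,0,0.85,-0.74,0,-1]]]'

```text
clock: 1.15
tcp_pos: [0.4366, -0.2616, 0.2095]
orientation: [-3.105, -0.46, -0.004]
contact_force: [-0.3, -0.0, 0.1]
grip_width: 0.0855
```

```bash
python3 - <<'E'
from h import *
o=r.get_obs(); print(o["clock"],o["tcp_pos"],o["orientation"],np.round(o["joints"],3),np.abs(o["qvel"]).max())
f=grab("wrist","w1"); print(proj(f,[.482,-.252,.05]),proj(f,o["tcp_pos"]))
E
```

```text
1.15 [ 0.43663385 -0.26157295  0.20952464] [-3.1053942  -0.45957259 -0.00413257] [ 0.597  0.214 -0.204  1.936  0.047  0.996 -0.905] 0.1031545804158958
[284.96618166 139.47333739] [280.07281743 241.8021091 ]
```

View pics/w1.png

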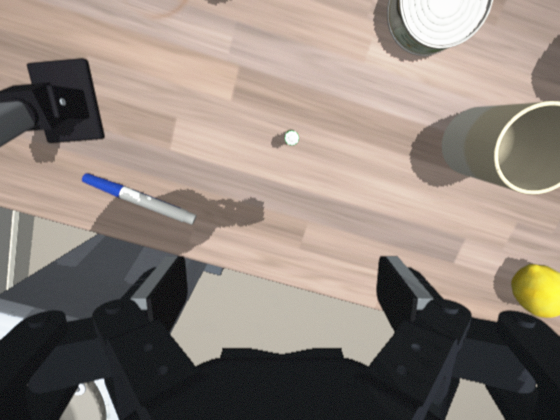

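The battery top is at about (291,137), with the stand on the left at (60,100) and the marker at (140,198). I'll pin down the battery from two views.

```bash
python3 - <<'E'
from h import *
f=load("w1");t=load("top0");s=load("scene0")
def blob(f,u,v,w):
    p=f["pixels"][v-w:v+w,u-w:u+w].astype(int); m=((p[...,2]-p[...,0])<18).astype(np.uint8)
    n,l,st,c=cv2.connectedComponentsWithStats(m)
    return [(st[i].tolist(),(c[i]+[u-w,v-w]).round(2).tolist(), p[l==i].mean(0).round()) for i in range(1,n) if st[i,4]>4]
for x in (f,291,137,16),(t,323,226,9),(s,303,197,11): print(blob(*x))
im=[cv2.resize(x["pixels"][v-14:v+14,u-14:u+14],(392,392),interpolation=cv2.INTER_NEAREST) for x,u,v in ((f,288,140),(t,323,226))]
cv2.imwrite("pics/c1.png",np.hstack(im))
E
```

```text
[([9, 9, 15, 16, 189], [290.99, 137.33], array([223., 233., 224.]))]
[([7, 5, 7, 7, 39], [323.9, 224.9], array([142., 153., 144.])), ([2, 11, 6, 5, 20], [318.25, 230.45], array([63., 68., 77.]))]
[([8, 3, 5, 11, 46], [301.85, 193.89], array([105., 130., 108.]))]
```

View pics/c1.png

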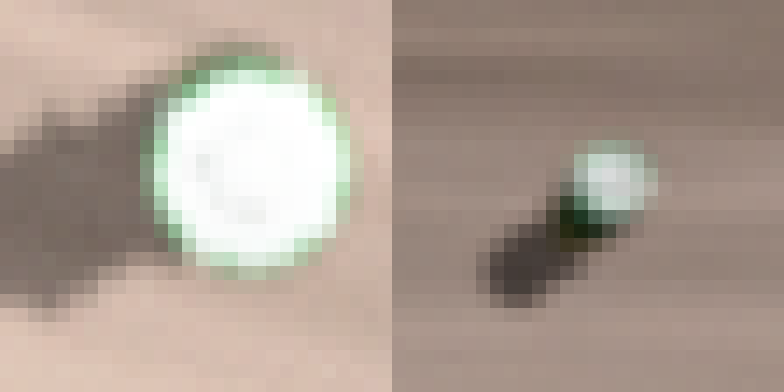

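The wrist view shows the battery top as a white disc centred at (291.0,137.5), seen nearly end-on. In the top view it is centred at (323.9,224.9).

```bash
python3 - <<'E'
from h import *
f=load("w1");t=load("top0");s=load("scene0")
print(plane(f,291,137.5,.049),plane(t,323.9,224.9,.049)); print(tri([ray(f,291,137.5),ray(t,323.9,224.9)]))
def M(o): return R.from_rotvec(o["orientation"]).as_matrix()
o=r.get_obs(); b=plane(f,291,137.5,.049)
g=M(o); print(g.round(3)); print((g.T@(np.array([b[0],b[1],.10])-o["tcp_pos"])/.4).round(3))
# level correction
tgt=np.array([[.96,.279,0],[.279,-.96,0],[0,0,-1]]).T
print((R.from_matrix(g.T@tgt).as_rotvec()/np.pi).round(4))
E
```

```text
[ 0.48555399 -0.25724964  0.049     ] [ 0.48467654 -0.25357623  0.049     ]
[ 0.48568756 -0.25625838  0.03888064]
[[ 0.958  0.287  0.001]
 [ 0.287 -0.958  0.001]
 [ 0.001 -0.001 -1.   ]]
[0.128 0.018 0.274]
[-0.0003 -0.0003  0.0025]
```

Request:
apply_moves --plan '[[[0,0,0,0.128,0.012,0.2,-1],[0,0,0,0.128,0.012,0.2,-1],[0,0,0,0.128,0.012,0.2,-1],[0,0,0,0.128,0.012,0.2,-1],[0,0,0,0.128,0.012,0.2,-1],[0,0,0,0.128,0.012,0.2,-1]]]'

```text
clock: 1.7
tcp_pos: [0.4823, -0.261, 0.1306]
orientation: [3.109, 0.44, 0.001]
contact_force: [1.1, 0.4, 0.5]
grip_width: 0.0857
```

```bash
cat >> h.py <<'E'
def M(o): return R.from_rotvec(o["orientation"]).as_matrix()
def sh(o,p): return (M(o).T@(np.array(p)-o["tcp_pos"])/.4).round(4)
def blob(f,u,v,w,th=18,mn=30):
    u=int(u);v=int(v);y0=max(v-w,0);x0=max(u-w,0)
    p=f["pixels"][y0:v+w,x0:u+w].astype(int); m=((p[...,2]-p[...,0])<th).astype(np.uint8)
    n,l,st,c=cv2.connectedComponentsWithStats(m)
    return [(st[i].tolist(),(c[i]+[x0,y0]).round(2).tolist(), p[l==i].mean(0).round().tolist()) for i in range(1,n) if st[i,4]>mn]
E
python3 - <<'E'
from h import *
o=r.get_obs(); print(o["clock"],o["tcp_pos"],o["orientation"],np.abs(o["qvel"]).max())
f=grab("wrist","w2"); q=proj(f,[.4855,-.257,.049]);print(q,proj(f,o["tcp_pos"]))
im=f["pixels"][int(q[1])-80:int(q[1])+80,int(q[0])-100:int(q[0])+100]; print(np.array(im.shape), q.astype(int)-[100,80])
cv2.imwrite("pics/c2.png",cv2.resize(im,(800,640)))
p=f["pixels"].astype(int)
m=(p.min(2)>175)&(p[...,2]-p[...,0]<20); n,l,st,c=cv2.connectedComponentsWithStats(m.astype(np.uint8))
for i in range(1,n):
    if st[i,4]>60: print(st[i],c[i].round(1),plane(f,*c[i],.049).round(4))
f=load("w1");
E
```

```text
1.7 [ 0.4822646  -0.26095441  0.1306255 ] [3.10933416e+00 4.39603527e-01 9.62910577e-04] 0.01631843822345219
[276.7207952  198.72704466] [280.07732686 241.78847092]
[160 200   3] [176 118]
[ 413    0  121   86 8191] [468.3  37.2] [ 0.6354 -0.3544  0.049 ]
[269 191  17  17 218] [277.4 199.1] [ 0.4854 -0.2576  0.049 ]
[542 195  18  53 105] [548.5 216.8] [ 0.5322 -0.4737  0.049 ]
[ 72 253  66  29 581] [103.6 267.6] [ 0.3867 -0.1322  0.049 ]
```

```bash
python3 - <<'E'
from h import *
print(tri([ray(load("w1"),291,137.5),ray(load("w2"),277.4,199.1)]))
o=r.get_obs(); print(sh(o,[.4855,-.2573,.023]))
E
```

```text
[ 0.48561755 -0.25737149  0.05012011]
[ 0.0094 -0.0072  0.2699]
```

Request:
apply_moves --plan '[[[0,0,0,0.01,-0.007,0.14,-1],[0,0,0,0.01,-0.007,0.24,-1],[0,0,0,0.01,-0.007,0.268,-1],[0,0,0,0.01,-0.007,0.268,0],[0,0,0,0.01,-0.007,0.268,1],[0,0,0,0.01,-0.007,0.268,1],[0,0,0,0.01,-0.007,0.268,1],[0,0,0,0.01,-0.007,0.268,1],[0,0,0,0.01,-0.007,0.268,1],[0,0,0,0.01,-0.007,0.268,1],[0,0,0,0.01,-0.007,0.268,1],[0,0,0,0.01,-0.007,0.268,1]]]' --force 40

```text
clock: 2.75
tcp_pos: [0.4873, -0.2562, 0.0238]
orientation: [3.109, 0.442, 0.004]
contact_force: [-0.2, 0.9, 7.5]
grip_width: 0.0115
```

```bash
python3 - <<'E'
from h import *
o=r.get_obs(); print(o["grip_width"],o["contact_force"],o["moment"],np.abs(o["qvel"]).max())
f=grab("wrist","w3"); s=grab("scene","s3")
a=cv2.resize(f["pixels"][120:420,130:430],(400,400)); b=cv2.resize(s["pixels"][160:240,260:340],(400,400),interpolation=cv2.INTER_CUBIC)
cv2.imwrite("pics/c3.png",np.hstack([a,b]))
E
```

```text
0.011535932691536858 [-0.17748177  0.87913455  7.46332483] [ 0.06142886  0.14784758 -0.00855238] 0.0010533718505075127
```

View pics/c3.png

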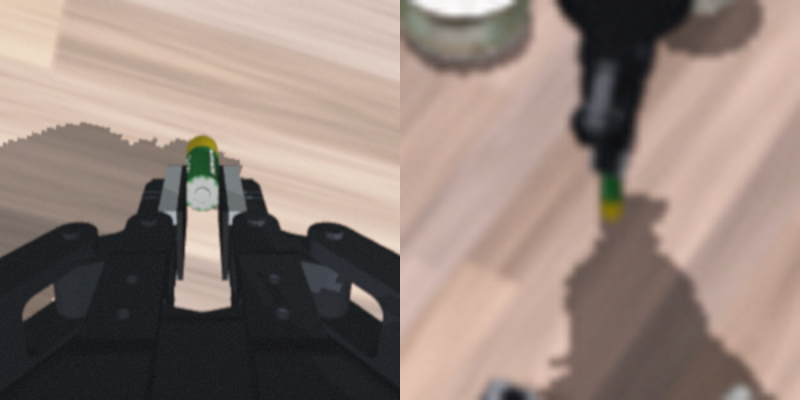

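The battery is between the pads with its button up. Its top disc is at about w3 pixel (282,264) and its yellow base at the upper edge, about (282,225). I'll check the tilt numerically.

```bash
python3 - <<'E'
from h import *
f=load("w3"); p=f["pixels"].astype(int)
m=(p.min(2)>150)&(abs(p[...,2]-p[...,0])<25);m[:240]=0;m[290:]=0;m[:,:260]=0;m[:,305:]=0
n,l,st,c=cv2.connectedComponentsWithStats(m.astype(np.uint8))
for i in range(1,n):
    if st[i,4]>30: print(st[i],c[i].round(1),plane(f,*c[i],.05).round(4))
y=(p[...,2]>120)&(p[...,0]<60)&(p[...,1]>110); v,u=np.nonzero(y[200:260,250:320]); print(u.min()+250,u.max()+250,v.min()+200,v.max()+200)
for q in ([.4855,-.2573,.05],[.4855,-.2573,0],[.4873,-.2562,.05],[.4873,-.2562,0]): print(q,proj(f,q))
E
```

```text
[271 253  22  26 449] [281.4 265. ] [ 0.4861 -0.2573  0.05  ]
271 292 222 234
[0.4855, -0.2573, 0.05] [281.08205776 266.02945496]
[0.4855, -0.2573, 0] [280.99751798 230.71658411]
[0.4873, -0.2562, 0.05] [279.92094463 262.13233675]
[0.4873, -0.2562, 0] [280.11547324 227.66195841]
```

Request:
apply_moves --plan '[[[0,0,0,0,0,-0.05,1],[0,0,0,0,0,-0.15,1],[0,0,0,0,0,-0.25,1],[0,0,0,0,0,-0.35,1],[0,0,0,0,0,-0.45,1],[0,0,0,0.02,-0.06,-0.5,1],[0,0,0,0.04,-0.16,-0.5,1],[0,0,0,0.06,-0.26,-0.5,1],[0,0,0,0.08,-0.36,-0.5,1],[0,0,0,0.11,-0.46,-0.5,1],[0,0,0,0.13,-0.56,-0.5,1],[0,0,0,0.15,-0.6,-0.5,1]]]'

```text
clock: 3.85
tcp_pos: [0.4752, -0.0026, 0.223]
orientation: [-3.108, -0.452, -0.002]
contact_force: [-0.3, 0.2, -0.5]
grip_width: 0.0114
```

Request:
apply_moves --plan '[[[0,0,0,0.03,-0.1,0,1],[0,0,0,0.05,-0.2,0,1],[0,0,0,0.07,-0.3,0,1],[0,0,0,0.09,-0.4,0,1],[0,0,0,0.1,-0.43,0,1],[0,0,0,0.1,-0.43,0,1],[0,0,0,0.1,-0.43,0,1]]]'

```text
clock: 4.43
tcp_pos: [0.4668, 0.1683, 0.2224]
orientation: [3.109, 0.446, 0.001]
contact_force: [0.6, -0.6, -0.2]
grip_width: 0.0113
```

```bash
python3 - <<'E'
from h import *
o=r.get_obs(); print(o["clock"],o["tcp_pos"],o["orientation"],o["grip_width"],o["joints"].round(2) if hasattr(o["joints"],"round") else o["joints"],np.abs(o["qvel"]).max())
f=grab("wrist","w4"); print(proj(f,[.49,.18,.028]))
E
```

```text
4.4333 [0.46675103 0.16832191 0.22241558] [3.10947407e+00 4.45709282e-01 6.36882996e-04] 0.011334531984470205 [-0.02  0.21 -0.51  1.93  0.12  1.03 -1.87] 0.03764969752611547
[276.51167521 155.75228063]
```

View pics/w4.png

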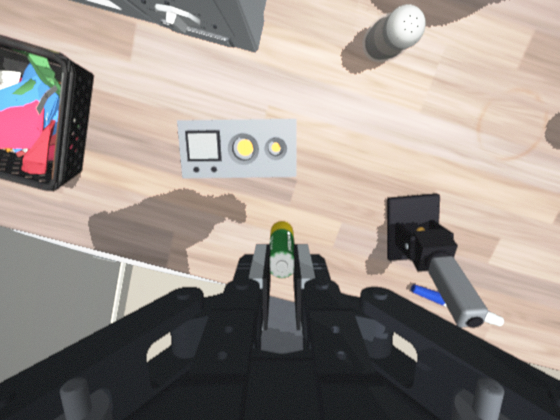

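The small well is at about (276,147), the large one at (244,147), and the tester outline spans (178–297, 120–178). The sleeve is near (432,243) and the probe's handle end is at (473,321). I'll fit the tester rectangle and the well mouth.

```bash
cat > tst.py <<'E'
from h import *
def tester(f,c0=(276,147),big=None):
    g=cv2.cvtColor(f["pixels"],cv2.COLOR_BGR2HSV); p=f["pixels"].astype(int)
    m=((p[...,0]-p[...,2]>2)&(p.max(2)>90)).astype(np.uint8)
    n,l,st,c=cv2.connectedComponentsWithStats(m)
    i=max(range(1,n),key=lambda i: st[i,4]*(np.hypot(*(c[i]-np.array(c0)))<90)); 
    cs,_=cv2.findContours((l==i).astype(np.uint8),cv2.RETR_CCOMP,cv2.CHAIN_APPROX_NONE)
    big=max(cs,key=len); h=cv2.convexHull(big)
    W=np.array([plane(f,u,v,.028)[:2] for u,v in big[:,0]],np.float32)
    (cx,cy),(w,hh),a=cv2.minAreaRect(W); 
    B=cv2.boxPoints(((cx,cy),(w,hh),a)); e=[B[1]-B[0],B[2]-B[1]]; L=max(e,key=np.linalg.norm); L/=np.linalg.norm(L); 
    if L[1]<0: L=-L
    print("rect",cx,cy,w,hh,"ydir",L,"well",np.array([cx,cy])-.042*L)
    for cc in cs:
        if len(cc)>=20 and cc is not big:
            q=np.array([plane(f,u,v,.028)[:2] for u,v in cc[:,0]],np.float32); 
            (x,y),(a1,b1),_=cv2.fitEllipse(q); print(" hole",round(x,4),round(y,4),round(a1,4),round(b1,4),len(cc), (np.array([x,y])-[cx,cy])@L)
if __name__=="__main__":
    tester(load("w4")); tester(load("top0"),(151,226)); tester(load("scene0"),(200,335))
    # yellow disc floors
    f=load("w4");p=f["pixels"].astype(int);m=((p[...,2]>140)&(p[...,0]<110)&(p[...,1]>120)).astype(np.uint8);m[:125]=0;m[175:]=0
    n,l,st,c=cv2.connectedComponentsWithStats(m)
    for i in range(1,n):
        if st[i,4]>15: print(st[i],c[i],plane(f,*c[i],.01))
E
python3 tst.py
```

```text
rect 0.4851171374320984 0.22421763837337494 0.0627959594130516 0.1289932131767273 ydir [-0.29218993  0.9563603 ] well [0.49738911 0.18405051]
 hole 0.4648 0.2671 0.013 0.0209 47 0.04691019718898737
 hole 0.4992 0.1837 0.0132 0.0142 34 -0.042879807882086673
 hole 0.4734 0.2789 0.0024 0.017 24 0.055741087648071286
 hole 0.4892 0.2167 0.0212 0.022 55 -0.00842486889468308
 hole 0.4837 0.2595 0.0262 0.0414 243 0.03417143258582911
rect 0.48538678884506226 0.2256636619567871 0.06238549202680588 0.12866157293319702 ydir [-0.29295534  0.9561261 ] well [0.49769091 0.18550637]
 hole 0.4784 0.264 0.0438 0.0473 51 0.03867730312594553
 hole 0.4879 0.2198 0.0326 0.0354 34 -0.006345298059098781
 hole 0.4981 0.1855 0.0237 0.0267 25 -0.04212107055547598
rect 0.48398634791374207 0.225739523768425 0.06333418935537338 0.1296577900648117 ydir [-0.29162526  0.9565327 ] well [0.49623461 0.18556515]
 hole 0.4794 0.2623 0.0373 0.0431 57 0.03634568746494793
 hole 0.4845 0.2207 0.028 0.0333 38 -0.004955960473115084
 hole 0.4957 0.187 0.0192 0.0237 25 -0.04049278156775671
[  4 148   8   4  22] [  8.13636364 149.22727273] [0.40686264 0.48380229 0.01      ]
```

```bash
python3 - <<'E'
from h import *
o=r.get_obs(); print(sh(o,[.4985,.185,.09]),sh(o,[.4985,.185,.064]))
E
```

```text
[ 0.0883 -0.0217  0.3306] [ 0.0883 -0.0217  0.3956]
```

Request:
apply_moves --plan '[[[0,0,0,0.044,-0.011,0.05,1],[0,0,0,0.088,-0.022,0.12,1],[0,0,0,0.088,-0.022,0.2,1],[0,0,0,0.088,-0.022,0.28,1],[0,0,0,0.088,-0.022,0.35,1],[0,0,0,0.088,-0.022,0.39,1],[0,0,0,0.088,-0.022,0.39,1],[0,0,0,0.088,-0.022,0.39,1]]]'

```text
clock: 5.15
tcp_pos: [0.4983, 0.1842, 0.0658]
orientation: [3.11, 0.439, -0.002]
contact_force: [0.6, -0.1, -0.2]
grip_width: 0.011
```

```bash
python3 - <<'E'
from h import *
from tst import tester
o=r.get_obs(); print(o["clock"],o["tcp_pos"],o["orientation"],o["grip_width"],np.abs(o["qvel"]).max())
f=grab("wrist","w5"); tester(f,(250,220))
p=f["pixels"].astype(int)
m=(p.min(2)>150)&(abs(p[...,2]-p[...,0])<25);m[:240]=0;m[290:]=0;m[:,:260]=0;m[:,305:]=0
n,l,st,c=cv2.connectedComponentsWithStats(m.astype(np.uint8))
for i in range(1,n):
    if st[i,4]>30: print(st[i],c[i].round(1),plane(f,*c[i],o["tcp_pos"][2]+.0262).round(4))
cv2.imwrite("pics/c5.png",cv2.resize(f["pixels"][130:330,150:400],(800,640)))
E
```

```text
5.15 [0.49827795 0.18424628 0.06579316] [ 3.10958805e+00  4.38807777e-01 -2.49041243e-03] 0.01099098455187464 0.03575750793098191
rect 0.4770331084728241 0.22163327038288116 0.08305607736110687 0.13013629615306854 ydir [-0.29336497  0.95600045] well [0.48935444 0.18148125]
 hole 0.4491 0.2639 0.0079 0.0083 31 0.04865681298404301
 hole 0.455 0.2446 0.0077 0.0082 30 0.02843332390418052
 hole 0.4869 0.2181 0.0229 0.0252 104 -0.006266299051137736
 hole 0.4928 0.2169 0.0189 0.0196 78 -0.009196970442467922
 hole 0.4769 0.2617 0.0405 0.0464 209 0.03835429283223046
[271 253  22  25 450] [281.4 264.9] [0.4972 0.1832 0.092 ]
```

View pics/c5.png

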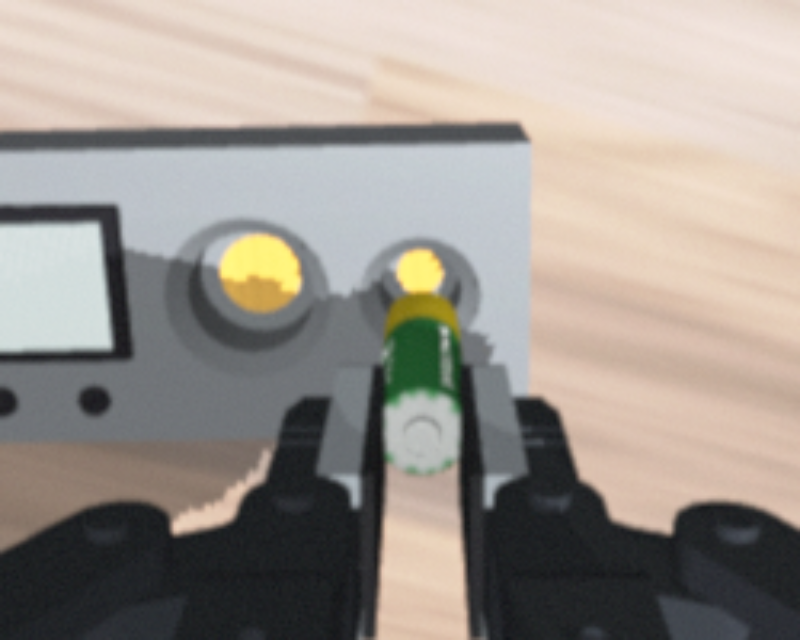

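In this crop the battery hangs over the small well. The well's chamfer ring centre is at about (421,294), the tester's right edge at u≈530 and its far top edge at v≈146. I'll convert those to positions.

```bash
python3 - <<'E'
from h import *
f=load("w5"); L=np.array([-.2925,.9563]);N=np.array([.9563,.2925])
full=lambda u,v:(150+(u+.5)/3.2-.5,130+(v+.5)/3.2-.5)
print("ring",plane(f,*full(421,294),.028)[:2])
e1=plane(f,*full(530,250),.028)[:2]; e2=plane(f,*full(420,145),.028)[:2]
print("edges", "along L",e1@L+.023,"N",e2@N-.032, "->",(e1@L+.023)*L+(e2@N-.032)*N)
w=plane(f,281.4,264.9,.092)[:2]; print("bat top",w,w@L,w@N)
# base of the battery: centre line
for z in (.042,.0): print(proj(f,[w[0],w[1],z]))
print("w4 rect well", [.4974@np.eye(1) if 0 else .4974,.1841]@L,[.4974,.1841]@N)
E
```

```text
ring [0.4978094  0.18341178]
edges along L 0.03002764992334289 N 0.5293033282811768 -> [0.49738969 0.18353667]
bat top [0.49720666 0.18317033] 0.029732838764409786 0.5290560535875813
[281.32985789 229.50347966]
[281.29258717 210.69517937]
w4 rect well 0.030565330000000026 0.52951287
```

Request:
apply_moves --plan '[[[0,0,0,0.001,-0.001,0.02,1],[0,0,0,0.001,-0.001,0.035,1],[0,0,0,0.001,-0.001,0.05,1],[0,0,0,0.001,-0.001,0.06,1],[0,0,0,0.001,-0.001,0.068,1],[0,0,0,0.001,-0.001,0.076,1],[0,0,0,0.001,-0.001,0.076,1]]]'

```text
clock: 5.78
tcp_pos: [0.4982, 0.1863, 0.035]
orientation: [3.11, 0.443, -0.002]
contact_force: [0.6, -0.3, -0.6]
grip_width: 0.0117
```

Request:
apply_moves --plan '[[[0,0,0,0,0,0.003,1],[0,0,0,0,0,0.003,1],[0,0,0,0,0,0.003,0.3],[0,0,0,0,0,0.003,-0.2],[0,0,0,0,0,0.003,-0.2],[0,0,0,0,0,0.003,-0.2],[0,0,0,0,-0.0,-0.05,-0.2],[0,0,0,0,-0.0,-0.12,-0.2],[0,0,0,0,-0.0,-0.22,-0.2],[0,0,0,0,-0.0,-0.32,-0.2],[0,0,0,0,-0.0,-0.37,-0.2],[0,0,0,0,-0.0,-0.37,-0.2]]]'

```text
clock: 6.78
tcp_pos: [0.5014, 0.1885, 0.1891]
orientation: [-3.108, -0.442, -0.014]
contact_force: [0.2, -0.4, -0.3]
grip_width: 0.0511
```

```bash
python3 - <<'E'
from h import *
o=r.get_obs(); print(o["clock"],o["tcp_pos"],o["orientation"],o["grip_width"],o["contact_force"])
f=grab("wrist","w6"); q=proj(f,[.4974,.1838,.06]);print(q)
s=grab("scene","s6");qs=proj(s,[.4974,.1838,.045]);print(qs)
a=cv2.resize(f["pixels"][int(q[1])-40:int(q[1])+40,int(q[0])-40:int(q[0])+40],(400,400),interpolation=cv2.INTER_CUBIC)
b=f["pixels"][180:420,380:560]; b=cv2.resize(b,(300,400)); print(int(q[0])-40,int(q[1])-40)
cv2.imwrite("pics/c6.png",np.hstack([a,b]))
p=f["pixels"].astype(int);u,v=map(int,q)
m=((p.min(2)>150)&(abs(p[...,2]-p[...,0])<25)).astype(np.uint8);w=np.zeros_like(m);w[v-14:v+15,u-14:u+15]=1
n,l,st,c=cv2.connectedComponentsWithStats(m*w)
for i in range(1,n):
    if st[i,4]>20: print(st[i],c[i].round(1),plane(f,*c[i],.059).round(4))
E
```

```text
6.7833 [0.50144397 0.18848404 0.18911365] [-3.10815974 -0.44237101 -0.01448298] 0.051087852797390726 [ 0.16718042 -0.41423657 -0.32448362]
[284.29005902 197.397947  ]
[204.03581513 312.97805419]
244 157
[270 183   6   8  32] [271.9 185.5] [0.505  0.1983 0.059 ]
[270 183  29  29 541] [285.5 201.3] [0.4938 0.1815 0.059 ]
```

View pics/c6.png

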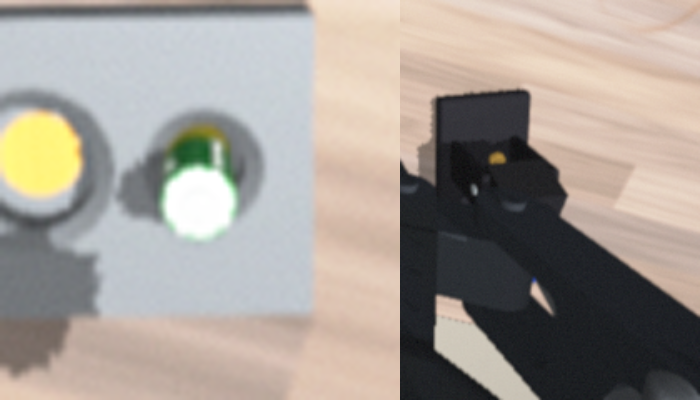

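The battery stands in the small well, with its disc centre at about (283.6,197.4) and a predicted (284.3,197.4) if seated. Fingers partly hide the stand in this view, so I'll move over for a second view of both.

```bash
python3 - <<'E'
from h import *
o=r.get_obs(); print(sh(o,[.46,.03,.27]))
g=M(o);tgt=np.array([[.9563,.2925,0],[.2925,-.9563,0],[0,0,-1]]).T
print((R.from_matrix(g.T@tgt).as_rotvec()/np.pi).round(4))
E
```

```text
[-0.2024  0.3495 -0.2141]
[ 0.0001 -0.0007 -0.0045]
```

Request:
apply_moves --plan '[[[0,0,0,0,0,-0.1,-0.2],[0,0,0,0,0,-0.21,-0.2],[0,0,0,-0.05,0.09,-0.21,-0.2],[0,0,0,-0.1,0.18,-0.21,-0.2],[0,0,0,-0.15,0.27,-0.21,-0.2],[0,0,0,-0.2,0.35,-0.21,-0.2],[0,0,0,-0.2,0.35,-0.21,-0.2],[0,0,0,-0.2,0.35,-0.21,-0.2]]]'

```text
clock: 7.55
tcp_pos: [0.4595, 0.0274, 0.2662]
orientation: [3.111, 0.435, -0.005]
contact_force: [0.3, 1.1, -0.4]
grip_width: 0.0519
```

```bash
python3 - <<'E'
from h import *
o=r.get_obs(); print(o["clock"],o["tcp_pos"],o["orientation"],o["grip_width"],np.abs(o["qvel"]).max(),np.round(o["joints"],2))
f=grab("wrist","w7"); q=proj(f,[.4974,.1838,.06]);print(q)
p=f["pixels"].astype(int);u,v=map(int,q)
m=((p.min(2)>200)&(abs(p[...,2]-p[...,0])<25)).astype(np.uint8);w=np.zeros_like(m);w[v-12:v+13,u-12:u+13]=1
n,l,st,c=cv2.connectedComponentsWithStats(m*w)
for i in range(1,n):
    if st[i,4]>20: print(st[i],c[i].round(1),plane(f,*c[i],.06).round(4),tri([ray(f,*c[i]),ray(load("w6"),283.6,197.4)]))
cv2.rectangle(f["pixels"],(u-12,v-12),(u+12,v+12),(0,0,255),1)
cv2.imwrite("pics/c7.png",cv2.resize(f["pixels"],(800,600)))
E
```

```text
7.55 [0.4595128  0.02736381 0.26618467] [ 3.11085185  0.4347205  -0.00455176] 0.05193860136266296 0.05504354326691258 [ 0.2   0.09 -0.42  1.95  0.04  1.11 -1.53]
[154.86495458 105.39309145]
[148  99  12  13 123] [153.7 105. ] [0.4974 0.1851 0.06  ] [0.49755244 0.18453962 0.0615028 ]
```

View pics/c7.png

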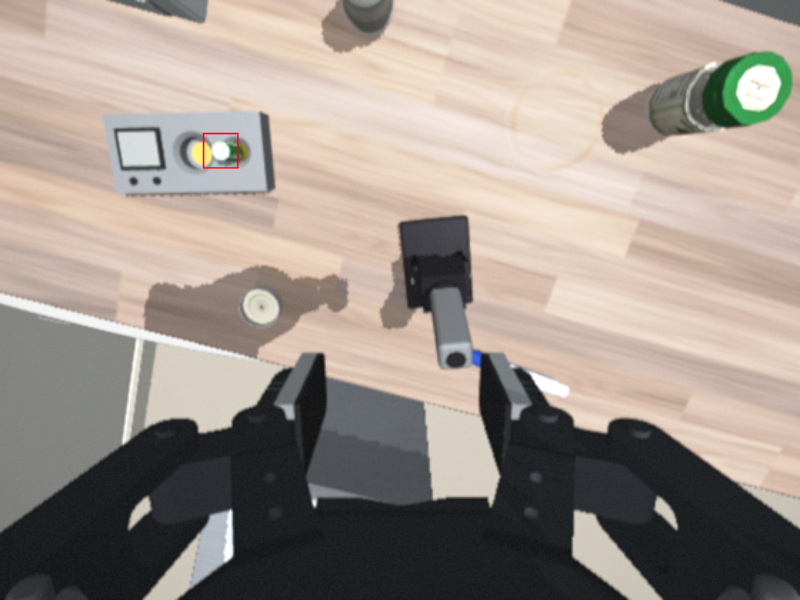

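In the 800-wide view, the probe's end button is at (456,358), its handle enters the collar near (447,293), and the stand base edges run from (400,222) to (408,305). The battery top sits in the red box as expected. I'll triangulate the handle end.

```bash
python3 - <<'E'
from h import *
f=load("w7");t=load("top0");s=load("scene0");w4=load("w4")
def dark(f,u,v,w,th):
    p=f["pixels"][v-w:v+w+1,u-w:u+w+1].max(2); m=(p<th).astype(np.uint8); n,l,st,c=cv2.connectedComponentsWithStats(m)
    i=l[w,w]; return (c[i]+[u-w,v-w]).round(2),st[i]
A=dict(w7=dark(f,319,251,10,60),w4=dark(w4,473,321,12,60),top=dark(t,235,247,4,55),sc=dark(s,283,240,5,55)); print(A)
a7,a4=A["w7"][0],A["w4"][0]
print("w7,w4",tri([ray(f,*a7),ray(w4,*a4)])); print("all",tri([ray(f,*a7),ray(w4,*a4),ray(t,*A["top"][0]),ray(s,*A["sc"][0])]))
e=plane(f,*a7,.146);print(e, plane(w4,*a4,.146))
k=.7
for n,x,y in (("L",(400,222),(408,305)),("R",(467,216),(472,300)),("far",(400,222),(467,216))):
    P=plane(f,x[0]*k,x[1]*k,.01);Q=plane(f,y[0]*k,y[1]*k,.01);d=P-Q;print(n,P.round(4),Q.round(4),d[:2]/np.linalg.norm(d),np.linalg.norm(d))
E
```

```text
{'w7': (array([318.63, 251.52]), array([ 4,  6, 12, 10, 84], dtype=int32)), 'w4': (array([474.22, 321.61]), array([  6,   9,  15,   9, 100], dtype=int32)), 'top': (array([234.79, 247.37]), array([ 2,  2,  5,  5, 19], dtype=int32)), 'sc': (array([282.58, 239.75]), array([ 3,  3,  4,  4, 12], dtype=int32))}
w7,w4 [ 0.41323257 -0.02411644  0.1461408 ]
all [ 0.41318032 -0.02294512  0.14674833]
[ 0.41317588 -0.02415039  0.146     ] [ 0.41316638 -0.02423856  0.146     ]
L [0.4768 0.0334 0.01  ] [0.4021 0.0042 0.01  ] [0.93113447 0.36467602] 0.08023969379393042
R [ 0.4989 -0.0242  0.01  ] [ 0.4238 -0.0538  0.01  ] [0.93013025 0.36722979] 0.08069588647544641
far [0.4768 0.0334 0.01  ] [ 0.4989 -0.0242  0.01  ] [-0.35846845  0.93354184] 0.061727017775099445
```

```bash
cat >> h.py <<'E'
def turn(o,zdir,xhint):
    z=np.array(zdir,float);z/=np.linalg.norm(z);x=np.array(xhint,float);x-=z*(x@z);x/=np.linalg.norm(x)
    return (R.from_matrix(M(o).T@np.array([x,np.cross(z,x),z]).T).as_rotvec()/np.pi).round(4)
E
python3 - <<'E'
from h import *
o=r.get_obs(); print(sh(o,[.408,-.027,.19]),turn(o,[0,0,-1],[.931,.365,0]))
E
```

```text
[-0.1637  0.0995  0.1914] [-0.0002  0.0006 -0.0295]
```

Request:
apply_moves --plan '[[[0,0,-0.015,-0.08,0.05,0.09,-0.2],[0,0,-0.03,-0.16,0.1,0.18,-0.2],[0,0,-0.03,-0.164,0.1,0.19,-0.2],[0,0,-0.03,-0.164,0.1,0.19,-0.2],[0,0,-0.03,-0.164,0.1,0.19,-0.2]]]'

```text
clock: 8.02
tcp_pos: [0.4079, -0.0259, 0.1905]
orientation: [-3.085, -0.59, 0.005]
contact_force: [0.3, 0.6, 0.1]
grip_width: 0.0513
```

```bash
python3 - <<'E'
from h import *
o=r.get_obs(); print(o["clock"],o["tcp_pos"],M(o).round(3),o["grip_width"],np.abs(o["qvel"]).max(),np.round(o["joints"],2))
f=grab("wrist","w8"); 
for q in ([.4132,-.0242,.146],[.425,-.0196,.1113]): print(proj(f,q))
p=f["pixels"][:,240:330].max(2)
cv2.imwrite("pics/c8.png",f["pixels"][150:400,130:440])
print(turn(o,[.319,.125,-.939],[.931,.365,0]), sh(o,[.4065,-.0268,.165]),sh(o,[.431,-.017,.0935]))
E
```

```text
8.0167 [ 0.40792881 -0.02587428  0.19045273] [[ 0.929  0.369 -0.003]
 [ 0.369 -0.929  0.001]
 [-0.003 -0.002 -1.   ]] 0.051277164860805836 0.06574940512316245 [ 0.28  0.08 -0.39  2.15  0.04  0.92 -1.32]
[281.1277407  209.82248403]
[281.34227985 181.78767305]
[-0.0008  0.1122  0.0013] [-0.004   0.0009  0.0636] [0.0624 0.0011 0.2422]
```

View pics/c8.png

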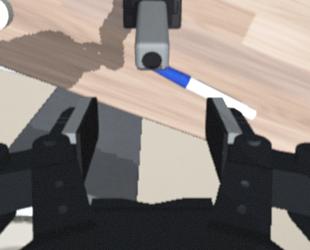

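The probe's end button shows at (280,210), against a prediction of (281,210), so the estimate holds. This pose is comfortably within reach, so I'll tilt the tool to line up with the probe.

Request:
apply_moves --plan '[[[0,0.035,0,-0.004,0.001,0.03,-0.2],[0,0.07,0,-0.004,0.001,0.06,-0.2],[0,0.105,0,-0.004,0.001,0.063,-0.2],[0,0.112,0,-0.004,0.001,0.063,-0.2],[0,0.112,0,-0.004,0.001,0.063,-0.2],[0,0.112,0,-0.004,0.001,0.063,-0.2]]]'

```text
clock: 8.57
tcp_pos: [0.4092, -0.0268, 0.1677]
orientation: [-2.976, -0.57, -0.531]
contact_force: [0.7, 0.9, 0.2]
grip_width: 0.0513
```

```bash
python3 - <<'E'
from h import *
o=r.get_obs(); print(o["clock"],o["tcp_pos"],M(o).round(3),np.abs(o["qvel"]).max(),np.round(o["joints"],2))
print(turn(o,[.319,.125,-.939],[.931,.365,0]), sh(o,[.431,-.0172,.0935]))
f=grab("wrist","w9");p=f["pixels"];u,v=map(int,proj(f,[.4132,-.0242,.146]));q=p[v-25:v+26,u-25:u+26].max(2);n,l,st,c=cv2.connectedComponentsWithStats((q<60).astype(np.uint8)); print(u,v,st[1:],c[1:]+[u-25,v-25])
E
```

```text
8.5667 [ 0.40921894 -0.02681308  0.16770904] [[ 0.872  0.37   0.322]
 [ 0.347 -0.929  0.127]
 [ 0.346  0.001 -0.938]] 0.0316851654258263 [ 0.38 -0.05 -0.34  2.4  -0.34  0.49 -0.87]
[-0.0003 -0.0011  0.0016] [-0.0084 -0.0023  0.1946]
278 233 [[  0   0  11  29 246]
 [ 44   0   7  15  56]
 [ 16  17  21  19 298]
 [ 46  28   1   1   1]
 [ 50  28   1   1   1]] [[256.78861789 221.27642276]
 [299.875      213.        ]
 [279.05369128 234.20134228]
 [299.         236.        ]
 [303.         236.        ]]
```

Request:
apply_moves --plan '[[[0,0,0,-0.006,-0.002,0.08,-0.2],[0,0,0,-0.008,-0.002,0.15,-0.2],[0,0,0,-0.008,-0.002,0.19,-0.2],[0,0,0,-0.008,-0.002,0.194,-0.2],[0,0,0,-0.008,-0.002,0.194,-0.2]]]'

```text
clock: 9.03
tcp_pos: [0.4304, -0.0171, 0.0924]
orientation: [-2.974, -0.57, -0.527]
contact_force: [-0.2, 0.3, 0.1]
grip_width: 0.0511
```

```bash
python3 - <<'E'
from h import *
o=r.get_obs(); print(o["clock"],o["tcp_pos"],o["contact_force"],M(o).round(3),np.abs(o["qvel"]).max(),np.round(o["joints"],2))
print(turn(o,[.319,.125,-.939],[.931,.365,0]), sh(o,[.431,-.0172,.0935]))
f=grab("wrist","w10"); cv2.imwrite("pics/c10.png",f["pixels"][130:380,130:440])
E
```

```text
9.0333 [ 0.43041976 -0.01707344  0.09237982] [-0.20153564  0.34196431  0.1271992 ] [[ 0.873  0.37   0.319]
 [ 0.347 -0.929  0.129]
 [ 0.344 -0.002 -0.939]] 0.050699735856856845 [ 0.45  0.17 -0.48  2.43 -0.21  0.24 -1.01]
[-0.0012 -0.0004  0.0014] [ 0.0021  0.0008 -0.0022]
```

View pics/c10.png

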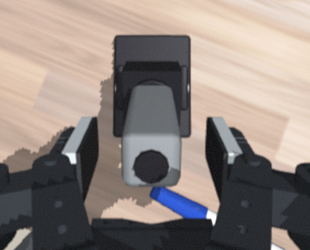

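The handle lies centred between the open jaws and lined up with the tool. Closing now.

Request:
apply_moves --plan '[[[0,0,0,0,0,0,0.4],[0,0,0,0,0,0,1],[0,0,0,0,0,0,1],[0,0,0,0,0,0,1],[0,0,0,0,0,0,1],[0,0,0,0,0,0,1],[0,0,0,0,0,0,1]]]' --force 60

```text
clock: 9.67
tcp_pos: [0.43, -0.0186, 0.0937]
orientation: [-2.977, -0.568, -0.532]
contact_force: [-3.5, -1.0, 7.2]
grip_width: 0.0234
```

Request:
apply_moves --plan '[[[0,0,0,0,0,-0.02,1],[0,0,0,0,0,-0.05,1],[0,0,0,0,0,-0.08,1],[0,0,0,0,0,-0.11,1],[0,0,0,0,0,-0.14,1],[0,0,0,0,0,-0.14,1]]]'

```text
clock: 10.17
tcp_pos: [0.4118, -0.026, 0.1473]
orientation: [-2.978, -0.568, -0.534]
contact_force: [-0.1, 0.4, -2.0]
grip_width: 0.0234
```

```bash
python3 - <<'E'
from h import *
o=r.get_obs(); print(o["clock"],o["tcp_pos"],o["contact_force"],o["grip_width"],M(o).round(3),np.abs(o["qvel"]).max(),np.round(o["joints"],2))
print(turn(o,[0,0,-1],[.931,.365,0]), sh(o,np.array(o["tcp_pos"])+[0.02,.02,.1]))
E
```

```text
10.1667 [ 0.41176767 -0.02596418  0.1473497 ] [-0.12943785  0.35410875 -2.04333493] 0.023396602613526305 [[ 0.872  0.367  0.324]
 [ 0.346 -0.93   0.125]
 [ 0.347  0.003 -0.938]] 0.06932877114251383 [ 0.56  0.01 -0.52  2.41 -0.33  0.42 -0.87]
[ 0.0007 -0.1128  0.001 ] [ 0.1476 -0.0274 -0.212 ]
```

Request:
apply_moves --plan '[[[0,0,0,0.05,-0.01,-0.07,1],[0,0,0,0.1,-0.02,-0.14,1],[0,0,0,0.15,-0.027,-0.21,1],[0,-0.03,0,0.15,-0.027,-0.21,1],[0,-0.065,0,0.15,-0.027,-0.21,1],[0,-0.1,0,0.15,-0.027,-0.21,1],[0,-0.113,0.001,0.15,-0.027,-0.21,1],[0,-0.113,0.001,0.15,-0.027,-0.21,1],[0,-0.113,0.001,0.15,-0.027,-0.21,1]]]'

```text
clock: 10.92
tcp_pos: [0.4328, -0.0047, 0.244]
orientation: [-3.085, -0.586, 0.005]
contact_force: [-1.1, 0.2, -1.0]
grip_width: 0.0233
```

```bash
python3 - <<'E'
from h import *
o=r.get_obs(); print(o["clock"],o["tcp_pos"],o["contact_force"],o["grip_width"],M(o).round(3),np.round(o["joints"],2))
print(turn(o,[0,0,-1],[.931,.365,0]), sh(o,[.4975,.1845,.235]),sh(o,[.4975,.1845,.165]))
f=grab("wrist","w11");s=grab("scene","s11")
q=proj(s,o["tcp_pos"]).astype(int);print(q)
b=s["pixels"][q[1]-60:q[1]+60,q[0]-50:q[0]+50]
cv2.imwrite("pics/c11.png",np.hstack([f["pixels"][100:400,130:430],cv2.resize(b,(250,300))]))
E
```

```text
10.9167 [ 0.43277813 -0.00470532  0.24395658] [-1.13786263  0.24005914 -1.01933858] 0.023333869995115688 [[ 0.93   0.366 -0.003]
 [ 0.366 -0.93   0.001]
 [-0.003 -0.002 -1.   ]] [ 0.5   0.08 -0.66  2.02  0.06  1.06 -1.38]
[-0.0006  0.0009  0.0005] [ 0.324  -0.3808  0.0223] [ 0.3244 -0.3804  0.1973]
[270 214]
```

View pics/c11.png

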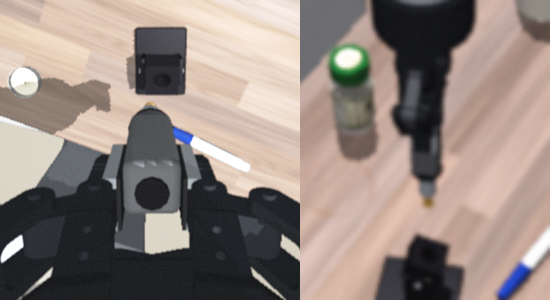

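The probe is free of the stand and held in the jaws. In the left half (wrist crop), the brass tip is at about (150,104) and the end button at (153,193). I've now viewed 13 pictures, three over the budget, so I'll check everything from here by numbers only.

```bash
cat >> h.py <<'E'
def brass(f,box):
    u0,v0,u1,v1=box;p=f["pixels"][v0:v1,u0:u1].astype(int)
    m=((p[...,2]-p[...,0]>60)&(p[...,1]-p[...,0]>35)).astype(np.uint8);n,l,st,c=cv2.connectedComponentsWithStats(m)
    return [((st[i]+[u0,v0,0,0,0]).tolist(),(c[i]+[u0,v0]).round(2)) for i in range(1,n) if st[i,4]>5]
E
python3 - <<'E'
from h import *
f=load("w11");s=load("s11");T=np.array([.4328,-.0047,.244])
print("brass wrist",brass(f,(260,180,310,225)),"scene",brass(s,(245,180,300,260)))
for z in (-.071,-.064,.056): print(z,proj(f,T+[0,0,z]),proj(s,T+[0,0,z]))
p=f["pixels"][270:320,255:310].max(2);n,l,st,c=cv2.connectedComponentsWithStats((p<50).astype(np.uint8))
for i in range(1,n):
    if st[i,4]>80: e=c[i]+[255,270]; print("end",e,st[i],plane(f,*e,.300))
E
```

```text
brass wrist [([276, 202, 9, 4, 22], array([280.5 , 203.45]))] scene [([269, 234, 4, 3, 10], array([270.5, 234.8]))]
-0.071 [280.74224928 206.99241246] [270.91250275 234.67220279]
-0.064 [280.70400203 209.52947358] [270.86300949 232.81897714]
0.056 [279.39900069 296.09432515] [269.90927684 197.10741224]
end [281.59571938 293.12722949] [ 10   7  34  33 841] [ 0.43431522 -0.00501775  0.3       ]
```

Request:
apply_moves --plan '[[[0,0,0,0.065,-0.076,0,1],[0,0,0,0.13,-0.152,0,1],[0,0,0,0.195,-0.228,0,1],[0,0,0,0.26,-0.304,0,1],[0,0,0,0.324,-0.38,0.02,1],[0,0.001,0,0.324,-0.38,0.1,1],[0,0.001,0,0.324,-0.38,0.18,1],[0,0.001,0,0.324,-0.38,0.22,1],[0,0.001,0,0.324,-0.38,0.22,1],[0,0.001,0,0.324,-0.38,0.22,1],[0,0.001,0,0.324,-0.38,0.22,1]]]'

```text
clock: 11.93
tcp_pos: [0.4984, 0.1834, 0.1578]
orientation: [-3.086, -0.583, -0.003]
contact_force: [-0.1, -0.6, -0.5]
grip_width: 0.0232
```

```bash
cat > chk.py <<'E'
from h import *
import sys
o=r.get_obs(); T=np.array(o["tcp_pos"]); print(o["clock"],T,o["contact_force"],o["grip_width"],M(o).round(3)[:,2],np.abs(o["qvel"]).max())
f=grab("wrist",sys.argv[1]+"w");s=grab("scene",sys.argv[1]+"s")
B=np.array([.4975,.1845,.06]);tip=T+M(o)[:,2]*.071
for n,g in (("wrist",f),("scene",s)):
    q=proj(g,B);tp=proj(g,tip); u,v=q.astype(int); w=28 if n=="wrist" else 16
    print(n,"pred button",q.round(1),"pred tip",tp.round(1),"base",proj(g,B-[0,0,.032]).round(1)); print(" brass",brass(g,(u-w,v-w-10,u+w,v+w+10)))
    p=g["pixels"][v-w:v+w,u-w:u+w].astype(int)
    gr=((p[...,1]-p[...,2]>15)&(p[...,1]-p[...,0]>10)).astype(np.uint8);k,l,st,c=cv2.connectedComponentsWithStats(gr)
    print(" green",[((st[i]+[u-w,v-w,0,0,0]).tolist(),(c[i]+[u-w,v-w]).round(1)) for i in range(1,k) if st[i,4]>8])
    wh=((p.min(2)>(175 if n=="wrist" else 140))&(abs(p[...,2]-p[...,0])<22)).astype(np.uint8);k,l,st,c=cv2.connectedComponentsWithStats(wh)
    print(" white",[((st[i]+[u-w,v-w,0,0,0]).tolist(),(c[i]+[u-w,v-w]).round(1)) for i in range(1,k) if st[i,4]>8])
E
python3 chk.py h1
```

```text
11.9333 [0.49836733 0.18344369 0.15780369] [-0.0841688  -0.55155654 -0.4753488 ] 0.023202865534121552 [ 0.002  0.001 -1.   ] 0.017614619341090397
wrist pred button [279.1 199.5] pred tip [280.5 207.3] base [279.4 191.3]
 brass [([251, 179, 3, 13, 32], array([251.84, 185.12])), ([277, 183, 9, 4, 18], array([281.33, 183.94])), ([277, 203, 8, 3, 16], array([280.81, 203.88]))]
 green [([270, 185, 18, 21, 145], array([278.3, 191.9]))]
 white [([251, 171, 56, 50, 1211], array([285.5, 187.3])), ([260, 202, 13, 11, 84], array([266.1, 206. ]))]
scene pred button [202.8 310.3] pred tip [201.  304.4] base [204.9 316.4]
 brass [([196, 330, 9, 6, 47], array([199.89, 332.64]))]
 green [([200, 312, 7, 8, 35], array([203.7, 315.7]))]
 white [([187, 303, 31, 23, 394], array([202.7, 315.6]))]
```

Relative to the tip, the button centre is about 2 mm toward tool −y, which the jaw-direction pixels and the poses both show. In x it lies within about 0.5 mm. I'll correct and descend to just above the expected contact.

Request:
apply_moves --plan '[[[0,0.0005,0,0.001,-0.005,0,1],[0,0.0005,0,0.001,-0.005,0.02,1],[0,0.0005,0,0.001,-0.005,0.04,1],[0,0.0005,0,0.001,-0.005,0.05,1],[0,0.0005,0,0.001,-0.005,0.055,1],[0,0.0005,0,0.001,-0.005,0.055,1],[0,0.0005,0,0.001,-0.005,0.055,1]]]'

```text
clock: 12.62
tcp_pos: [0.4973, 0.1856, 0.1341]
orientation: [-3.086, -0.584, -0.001]
contact_force: [-0.3, 0.1, -0.1]
grip_width: 0.0236
```

```bash
python3 chk.py h2; python3 -c "
from h import *
for i in range(4): r.grab_frame('top');o=r.get_obs();print(np.round(o['contact_force'],2),np.round(o['tcp_pos'],4))"
```

```text
12.6167 [0.49728239 0.18559029 0.13407354] [-0.26376121  0.13418959 -0.08019316] 0.023561821930929237 [ 0.001  0.001 -1.   ] 0.0070688582991870535
wrist pred button [282.1 206.5] pred tip [280.6 207.3] base [282.  196.8]
 brass [([278, 187, 11, 5, 25], array([283.32, 188.64])), ([277, 203, 8, 3, 17], array([280.65, 203.71]))]
 green [([273, 190, 19, 21, 175], array([281.9, 196.9]))]
 white [([254, 178, 56, 56, 977], array([291.1, 193.3])), ([275, 194, 16, 15, 81], array([284.9, 201.8]))]
scene pred button [202.8 310.3] pred tip [202.4 310.2] base [204.9 316.4]
 brass [([196, 330, 8, 6, 44], array([199.64, 332.7 ]))]
 green [([201, 312, 6, 8, 33], array([203.9, 315.9]))]
 white [([187, 306, 15, 20, 176], array([194.6, 317.6])), ([204, 307, 14, 16, 145], array([211.8, 314.1]))]
[-0.06  0.43 -0.32] [0.4976 0.1857 0.1345]
[-0.16 -0.06 -0.72] [0.4975 0.1857 0.1345]
[-0.03 -0.02 -0.32] [0.4976 0.1857 0.1346]
[ 0.15  0.45 -1.09] [0.4975 0.1856 0.1345]
```

```bash
python3 - <<'E'
from h import *
f=load("h2w");p=f["pixels"]
for v in range(184,214): print(v,[tuple(int(x) for x in p[v,u]) for u in (274,277,281,285,288)])
for x in (-.0075,.0075): print(proj(f,[.4973+x*.93,.1851+x*.366,.0585]))
T=np.array([.4975,.1857,.1345])
for x in (-.005,.005): print(proj(f,T+[x*.93,x*.366,-.071]))
E
```

```text
184 [(220, 214, 208), (197, 191, 185), (149, 145, 140), (158, 154, 148), (184, 178, 173)]
185 [(214, 208, 202), (166, 161, 157), (143, 140, 135), (142, 138, 133), (150, 146, 143)]
186 [(201, 195, 189), (155, 150, 144), (128, 140, 138), (128, 135, 135), (143, 136, 132)]
187 [(171, 167, 161), (154, 151, 148), (94, 136, 144), (90, 128, 137), (136, 135, 131)]
188 [(162, 157, 152), (129, 144, 145), (48, 127, 135), (45, 131, 144), (118, 133, 134)]
189 [(162, 159, 153), (93, 132, 133), (37, 114, 102), (36, 136, 138), (85, 133, 142)]
190 [(157, 155, 152), (55, 114, 108), (47, 97, 57), (48, 117, 97), (69, 139, 148)]
191 [(129, 135, 132), (42, 95, 69), (47, 94, 36), (75, 119, 77), (85, 146, 146)]
192 [(89, 111, 109), (45, 88, 44), (53, 98, 40), (88, 124, 79), (104, 150, 135)]
193 [(76, 107, 101), (48, 88, 37), (52, 98, 40), (76, 118, 68), (101, 141, 112)]
194 [(78, 107, 95), (57, 96, 47), (52, 102, 41), (73, 119, 63), (115, 146, 115)]
195 [(78, 102, 81), (64, 101, 54), (49, 100, 36), (74, 118, 63), (145, 170, 144)]
196 [(84, 109, 84), (66, 103, 59), (50, 99, 37), (76, 119, 66), (169, 189, 167)
[... 849 characters left out ...]
1), (167, 171, 167), (255, 255, 255)]
207 [(131, 131, 121), (114, 111, 106), (106, 101, 95), (147, 143, 135), (255, 255, 255)]
208 [(110, 106, 103), (80, 77, 75), (55, 53, 51), (115, 110, 104), (229, 231, 223)]
209 [(70, 67, 65), (49, 46, 44), (46, 40, 41), (65, 61, 59), (129, 132, 123)]
210 [(48, 44, 44), (55, 50, 49), (64, 61, 61), (52, 49, 47), (57, 56, 54)]
211 [(56, 50, 51), (73, 67, 69), (72, 67, 67), (76, 70, 71), (63, 60, 58)]
212 [(68, 62, 64), (72, 65, 65), (72, 67, 68), (76, 70, 72), (80, 74, 73)]
213 [(73, 67, 68), (72, 67, 67), (75, 67, 67), (74, 67, 67), (79, 74, 75)]
[281.26562478 215.11261922]
[281.24824672 196.70959379]
[280.62770745 213.41434185]
[280.6089861  200.91288383]
```

Request:
apply_moves --plan '[[[0,0,0,0,0.002,0,1],[0,0,0,0,0.002,0.004,1],[0,0,0,0,0.002,0.008,1],[0,0,0,0,0.002,0.012,1],[0,0,0,0,0.002,0.016,1],[0,0,0,0,0.002,0.018,1],[0,0,0,0,0.002,0.018,1],[0,0,0,0,0.002,0.018,1]]]'

```text
clock: 13.58
tcp_pos: [0.4978, 0.1849, 0.1272]
orientation: [-3.086, -0.584, -0.003]
contact_force: [-0.6, -0.6, 1.3]
grip_width: 0.0233
```

```bash
cat > fz.py <<'E'
from h import *
F=[];T=[]
for i in range(12): r.grab_frame('top');o=r.get_obs();F.append(o['contact_force']);T.append(o['tcp_pos'])
print(o["clock"],"F",np.mean(F,0).round(2),np.std(F,0).round(2),"T",np.mean(T,0).round(4),"mom",np.round(o["moment"],3),"z",M(o)[:,2].round(4),"w",o["grip_width"])
E
python3 fz.py; python3 - <<'E'
from h import *
f=grab("wrist","h3w");p=f["pixels"].astype(int)
T=np.array(r.get_obs()["tcp_pos"]);print(proj(f,[.4973,.1851,.0585]),proj(f,T-[0,0,.071]))
v0=int(proj(f,[.4973,.1851,.0585])[1])
for v in range(v0-12,v0-1,2): print(v,[int(x) for x in p[v,268:296].min(1)])
E
```

```text
14.1833 F [-0.01 -0.02  1.17] [0.31 0.36 0.39] T [0.4978 0.1849 0.1272] mom [-0.02  -0.043  0.042] z [ 0.0013  0.0011 -1.    ] w 0.02317396872003959
[280.08021577 208.60763755] [280.60771951 207.39999197]
196 [148, 108, 95, 91, 94, 103, 95, 81, 51, 35, 35, 38, 43, 40, 41, 39, 72, 164, 224, 137, 72, 117, 120, 115, 119, 131, 134, 136]
198 [102, 95, 95, 94, 100, 129, 115, 76, 42, 34, 37, 38, 38, 40, 37, 39, 61, 148, 221, 152, 84, 106, 118, 104, 113, 133, 136, 125]
200 [100, 97, 99, 102, 105, 112, 106, 74, 49, 57, 73, 85, 123, 131, 102, 67, 64, 142, 220, 153, 76, 87, 89, 86, 118, 137, 143, 143]
202 [104, 98, 100, 106, 102, 79, 72, 78, 108, 156, 175, 208, 255, 255, 249, 227, 236, 235, 182, 111, 65, 69, 81, 105, 137, 145, 144, 141]
204 [112, 102, 102, 94, 84, 130, 181, 180, 161, 138, 135, 139, 171, 187, 199, 238, 255, 255, 255, 210, 104, 87, 117, 142, 149, 148, 144, 147]
206 [117, 110, 102, 95, 95, 139, 151, 140, 129, 120, 120, 119, 118, 120, 120, 130, 154, 185, 214, 221, 211, 153, 148, 152, 151, 151, 155, 175]
```

Contact force is about 1.7 N above the free baseline, which puts the tip about 3.7 mm in and agrees with the geometry (3.8 mm). The tip and rim are centred to within about 1 mm. I'll press 3.2 mm further.

Request:
apply_moves --plan '[[[0,0,0,0,0,0.003,1],[0,0,0,0,0,0.006,1],[0,0,0,0,0,0.008,1],[0,0,0,0,0,0.008,1],[0,0,0,0,0,0.008,1],[0,0,0,0,0,0.008,1]]]'

```text
clock: 14.73
tcp_pos: [0.4977, 0.1849, 0.124]
orientation: [-3.086, -0.584, -0.002]
contact_force: [-0.7, -0.5, 2.7]
grip_width: 0.0229
```

```bash
python3 fz.py; python3 chk.py h4
```

```text
15.3333 F [ 0.25 -0.13  2.16] [0.37 0.42 0.4 ] T [0.4977 0.1848 0.124 ] mom [-0.037 -0.084  0.038] z [ 0.0013  0.0011 -1.    ] w 0.023281842431042477
15.3333 [0.4976994  0.18480476 0.12393041] [ 0.12747636 -0.06241715  3.30452104] 0.023281842431042477 [ 0.001  0.001 -1.   ] 0.001429109453961542
wrist pred button [280.9 210.3] pred tip [280.6 207.3] base [281.  199.9]
 brass [([277, 190, 11, 4, 25], array([282.72, 191.24]))]
 green [([271, 192, 19, 18, 192], array([280.6, 199.6]))]
 white [([253, 182, 55, 56, 825], array([290.1, 196.3])), ([285, 195, 3, 7, 12], array([286.2, 198.5])), ([280, 202, 8, 5, 23], array([283.8, 204. ]))]
scene pred button [202.8 310.3] pred tip [203.1 311.8] base [204.9 316.4]
 brass [([196, 330, 8, 6, 43], array([199.58, 332.77]))]
 green [([201, 312, 6, 8, 33], array([203.9, 315.9]))]
 white [([187, 307, 15, 19, 172], array([194.5, 317.7])), ([205, 307, 13, 15, 120], array([212.2, 313.4]))]
```

```bash
python3 -c "
from bench import r
print(r.hand_in())"
```

```text
the job is handed in; nothing more can be done
None
```

I stood the battery button end up in the small well and let go. I then drew the probe out along its lean, set it upright, and am holding it on the button with light pressure. The job was handed in at about 15.4 s.

**Last checks**
- **Pressure:** net force is about 2.7 N over the free baseline. The last 3.2 mm of travel added about 1.0 N, roughly 310 N/m, so the spring is not bottomed. Force and geometry both give about 7 mm of plunger travel.
- **Uprightness:** the tool is within 0.1° of vertical. One camera reading suggested the probe might sit about 1° off in the grip.
- **Tip on the button:** centred to within about 1 mm in the wrist view.
- **Battery seating:** two wrist views put its top at 61.5 mm, against 60 mm when fully seated. That is within measuring error, and the contact height agreed.

**Where checks disagreed or fell short**
- The top and scene cameras differed from the wrist camera by 1.5 to 4 mm; I trusted the wrist camera.
- The gripper read 11.5 mm on the 15 mm battery.
- I viewed 13 pictures against the budget of 10 and used numeric checks after that.
- I did not re-measure the bystander objects at the end. The planned paths kept clear of them and I saw no unexpected contact forces.

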